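# Scoop the finished amplifier knobs from the lathe's catch tray into the tote

## Task

Pick up the red scoop from its blue pad and use it to move all four black control knobs out of the lathe's acrylic catch tray into the green tote, never touching the knobs with the gripper itself. Then lay the scoop flat in the middle of its blue pad again, and do not disturb the other things on the desk.

Things in the scene. Friction and masses are not known exactly. Their poses are not given: they have to be found in the camera images.
- scoop: red open-fronted scoop, slippery blade. Origin: underside centre of its floor; x points out of its open front, z up. Floor 100 long (x), 96 wide, 3 thick. Side walls 2.5 thick, 33 high, x -50 to +22; rear wall at x -50, 45 high. Black handle bar above it on a rear post: x -125 to -15, 18 wide, 74 to 96 above the underside. 0.16 kg.
- scoop_grip (a point): point in the middle of the scoop's handle bar, at (-60, 0, 85) in the scoop's frame; grip here across y (18 wide); axes as the scoop's
- scoop_lip (a point): middle of the scoop's front lower edge, at (50, 0, 0) in the scoop's frame; axes as the scoop's
- pad: blue insulator pad fixed to the desk, 160 (x) x 150 (y) x 3 thick, the scoop's place; origin at underside centre
- tray: acrylic catch tray fixed to the desk, white floor, clear walls with orange rims, outside 170 (x) x 116 (y). Origin: underside centre. Floor 5 thick; walls 5 thick, 47 tall, at both sides (inside width 106) and the +x end (inner face x +80). Its -x end (x -85) has no wall: the scoop goes in there, front towards +x.
- tote: green open tote fixed to the desk, outside 170 x 170 x 80 tall, walls and floor 5 thick; origin at underside centre
- knob0: black plastic control knob with an aluminium face on both ends, 38 diameter, 28 tall, both edges bevelled (flat ends 21 diameter, bevels 7.5 high), 30 g, slippery; starts standing on the tray's floor; origin at the centre of one end face, z along its axis
- knob1: black plastic control knob with an aluminium face on both ends, 38 diameter, 28 tall, both edges bevelled (flat ends 21 diameter, bevels 7.5 high), 30 g, slippery; starts standing on the tray's floor; origin at the centre of one end face, z along its axis
- knob2: black plastic control knob with an aluminium face on both ends, 38 diameter, 28 tall, both edges bevelled (flat ends 21 diameter, bevels 7.5 high), 30 g, slippery; starts standing on the tray's floor; origin at the centre of one end face, z along its axis
- knob3: black plastic control knob with an aluminium face on both ends, 38 diameter, 28 tall, both edges bevelled (flat ends 21 diameter, bevels 7.5 high), 30 g, slippery; starts standing on the tray's floor; origin at the centre of one end face, z along its axis
- pot: steel volume potentiometer standing shaft up, body diameter 38, 65 tall with its shaft; origin at underside centre. Bystander.
- jack: black jack-socket block 40 x 30 x 30 with a brass barrel sticking out 28 along its +x; origin under the block's centre. Bystander.
- tin: round black rubber-coated grommet tin, diameter 84, 45 tall, closed; origin at underside centre. Bystander.
- driver: screwdriver 190 long lying on the desk along its x axis; bystander.
- mug: blue ceramic mug, diameter 80, 90 tall, handle at its +y; origin at underside centre. Bystander.
- spool: amber glass jar with steel cap, diameter 60, 70 tall; origin at underside centre. Bystander.
Things that resemble listed ones, but are neither listed nor needed, are in the scene too. What is shaped like the knob3 but pink is not meant.

How it is judged (in metres and radians):
On the way, in this order (a step that is already met when the one before it is completed fails the run):
1. at least one knob is lifted clear of the tray in the scoop (((x of knob0 in the frame of scoop between -0.05 and 0.055 m and y of knob0 in the frame of scoop between -0.05 and 0.05 m and z of knob0 in the frame of scoop between -0.003 and 0.06 m and height (world z) of knob0 above 0.08 m and height (world z) of scoop above 0.06 m) or (x of knob1 in the frame of scoop between -0.05 and 0.055 m and y of knob1 in the frame of scoop between -0.05 and 0.05 m and z of knob1 in the frame of scoop between -0.003 and 0.06 m and height (world z) of knob1 above 0.08 m and height (world z) of scoop above 0.06 m) or (x of knob2 in the frame of scoop between -0.05 and 0.055 m and y of knob2 in the frame of scoop between -0.05 and 0.05 m and z of knob2 in the frame of scoop between -0.003 and 0.06 m and height (world z) of knob2 above 0.08 m and height (world z) of scoop above 0.06 m) or (x of knob3 in the frame of scoop between -0.05 and 0.055 m and y of knob3 in the frame of scoop between -0.05 and 0.05 m and z of knob3 in the frame of scoop between -0.003 and 0.06 m and height (world z) of knob3 above 0.08 m and height (world z) of scoop above 0.06 m))), for 0.2 s.
2. all four knobs are in the tote (x of knob0 in the frame of tote between -0.082 and 0.082 m and y of knob0 in the frame of tote between -0.082 and 0.082 m and z of knob0 in the frame of tote between -0.005 and 0.078 m and x of knob1 in the frame of tote between -0.082 and 0.082 m and y of knob1 in the frame of tote between -0.082 and 0.082 m and z of knob1 in the frame of tote between -0.005 and 0.078 m and x of knob2 in the frame of tote between -0.082 and 0.082 m and y of knob2 in the frame of tote between -0.082 and 0.082 m and z of knob2 in the frame of tote between -0.005 and 0.078 m and x of knob3 in the frame of tote between -0.082 and 0.082 m and y of knob3 in the frame of tote between -0.082 and 0.082 m and z of knob3 in the frame of tote between -0.005 and 0.078 m), for 0.2 s.
At the end, for the whole second after the job is handed in: All four knobs rest inside the green tote (below its rim), and the released scoop rests flat (tilt under 0.08 rad) on the blue pad, the centre of its floor within 45 mm of the pad's centre (all of step 2 and horizontal distance between scoop and pad below 0.045 m and height (world z) of scoop between 0 and 0.008 m and angle between scoop's own z axis and vertical below 0.08 rad and linear speed of scoop below 0.03 m/s and linear speed of each of knob0, knob1, knob2, knob3 below 0.05 m/s); the robot touches nothing.
It fails at once if a finger touches a knob (contact force between the fingers and knob0 above 0.5 N or contact force between the fingers and knob1 above 0.5 N or contact force between the fingers and knob2 above 0.5 N or contact force between the fingers and knob3 above 0.5 N).
It fails at once if a bystander is moved by more than 25 mm (distance of any of pot, jack, tin, driver, mug, spool from where it was at the start of the episode above 0.025 m).
It also fails if it takes over 67 s, if anything falls off the work surface, if the arm or the gripper's body presses on something with over 40 N, if the wrist force passes 120 N, or if a joint passes its speed limit or range.

## Robot

A 6-joint arm with a two-finger parallel gripper is mounted at the origin on the work surface. World frame = base frame: x ahead of the robot, y to its left, z up, the work surface at z = 0. Lengths are in mm, angles in rad, forces in N, time in s.
With the tool pointing down it reaches from about 400 to 825 mm from the base axis. Payload 7 kg.
Tool frame: the origin (TCP) lies at the very end of the fingers, on their centre line; the grasp point (between the pads) lies 19 mm behind it; z points along the fingers, y is the direction in which the jaws open and shut (so a half turn about z gives the same grasp; the last joint's range is limited). The gripper opens to 88 mm and grips with 3 to 60 N. Pads are 19 mm wide; open, the fingers measure 130 mm over their backs; the gripper's body (78 mm by 193 mm) begins 47 mm behind the grasp point.
Start: joints at [-0.828, 0.359, 0.012, 0, -1.224, -0.288], TCP at [296.487, -606.375, 226.561] pointing down, gripper open.
Joint ranges: [-3.07, 3.07], [-1.43, 2.12], [-1.02, 1.25], [-3.03, 1.67], [-3.05, -0], [-3.03, 3.03]. Speed limits (rad/s): [2.39, 2.39, 3.01, 3.14, 3.14, 3.14].

## Interface

Orientations are given as a unit quaternion [x, y, z, w].
In Python, from plant import bot gives the robot as it stands. Calls block until the motion is done:
- bot.move_ptp(position, orientation): joint-space move of the TCP to a pose.
- bot.line_to(position, velocity=150, ori=None): straight line of the TCP; ori=None keeps the orientation; velocity is the mean speed in mm/s.
- bot.move_joints(angles): joint-space move.
- bot.move_gripper(opening, force=None): finger opening in mm; force is the grip in N (None keeps the last); returns when the fingers have stopped.
- bot.pause(seconds).
- bot.solve_ik(position, orientation): joint angles nearest the present ones, or None.
- bot.read_state(): the state.
- bot.camera(name): name is "scene" or "side" or "wrist"; returns the picture (480x640x3 uint8, red, green, blue); there is no depth.
- bot.get_calibration(name): a dict with "fx", "fy", "cx", "cy" (pixels), "view" (4x4, takes a point from world to camera coordinates); the wrist camera has in their place "T_tool_cam" (4x4, takes a point from camera to tool coordinates, whose origin is the TCP and whose axes are the flange's). Camera axes: x right, y up, looking along -z (the intrinsics and any distortion apply to the point x, -y, -z); pixel columns grow to the right and rows downward; lengths in mm; the calibration is good to about 2 mm. A picture is of the moment at which its call begins: read the wrist's pose just before it. get_calibration takes no time and is no camera call.
A pose or a line that the arm cannot do raises bot.Unreachable and nothing moves.
- bot.close_job(): hands the job in, once; it reports no verdict.
The state is a dict: "t": time; "joint_pos": joint angles; "qvel": joint speeds; "tau": joint torques, N m; "tcp_pos": TCP position; "eef_rot": TCP orientation; "contact_force": force on the tool from outside, world axes, zero at the start; "moment": the same for the moment, N m; "width": finger opening in mm.
Only numpy, scipy, OpenCV 4.12 (cv2) and the standard library are available. Lean on these libraries where they do the work, as an engineer would, in place of code of your own. Each camera call takes 0.05 s, during which the arm holds its last target. There are 200 camera calls.

## Working session

There is one attempt and no reset: what is moved stays moved. The work goes in short steps, each a Python script; the robot and the scene stay as the last script left them, time stands still between calls to the robot, and variables do not carry over. Pictures are saved under pics/ and viewed, on a budget of 10 in all, crops included, one or two more only if the job needs it, and the job is handed in when it is done.

```bash
ls; mkdir -p pics; python3 - <<'E'
from plant import bot
import cv2,json,numpy as np
for n in("scene","side"):
    im=bot.camera(n); cv2.imwrite(f"pics/{n}0.png",im[:,:,::-1])
    print(n,bot.get_calibration(n))
print(bot.get_calibration("wrist"))
s=bot.read_state();print(s)
E
```

```text
pics
scene {'fx': 480.17109552485283, 'fy': 480.17109552485283, 'cx': 321.6576506163735, 'cy': 233.94866356331306, 'view': array([[ 6.52278660e-01,  7.57976533e-01, -2.03125832e-03,
        -3.74494941e+02],
       [-5.60956324e-01,  4.84531218e-01,  6.71235801e-01,
         2.40372064e+02],
       [ 5.09765194e-01, -4.36693342e-01,  7.41241103e-01,
        -1.48475963e+03],
       [ 0.00000000e+00,  0.00000000e+00,  0.00000000e+00,
         1.00000000e+00]])}
side {'fx': 592.0998561776934, 'fy': 592.0998561776934, 'cx': 327.28125009827687, 'cy': 240.00239553473557, 'view': array([[-9.65884186e-01, -2.58691639e-01, -1.20985457e-02,
         5.47326867e+02],
       [ 1.54211881e-01, -6.12060009e-01,  7.75629578e-01,
        -1.55020113e+02],
       [-2.08053922e-01,  7.47302604e-01,  6.31072408e-01,
        -1.73839779e+03],
       [ 0.00000000e+00,  0.00000000e+00,  0.00000000e+00,
         1.00000000e+00]])}
{'fx': 341.18270417234953, 'fy': 341.18270417234953, 'cx': 321.66061634068325, 'cy': 238.7695150032632, 'T_tool_cam': array([[-6.86022150e-04,  9.64538080e-01,  2.63942837e-01,

[... 255 characters left out ...]
         1.00000000e+00]])}
{'t': 0.1, 'joint_pos': array([-8.27927716e-01,  3.59351930e-01,  1.11971010e-02, -2.95752361e-04,
       -1.22409577e+00, -2.88079526e-01]), 'qvel': array([ 0.00027825, -0.00194577,  0.00274872,  0.00241175,  0.00065525,
       -0.00081873]), 'tau': array([-1.60262207e-03, -5.84164059e+01,  2.93752509e+01,  7.01556399e+00,
        1.01589775e-02, -3.98751990e-05]), 'tcp_pos': array([ 296.29495585, -606.03667069,  225.71525335]), 'eef_rot': array([-2.25390791e-01,  9.74268158e-01,  7.01189659e-04, -2.37465215e-04]), 'contact_force': array([-0.35759696, -0.55858888,  1.05035813]), 'moment': array([ 0.03860472, -0.03037676,  0.01929919]), 'width': 87.63914551655415}
```

View pics/scene0.png

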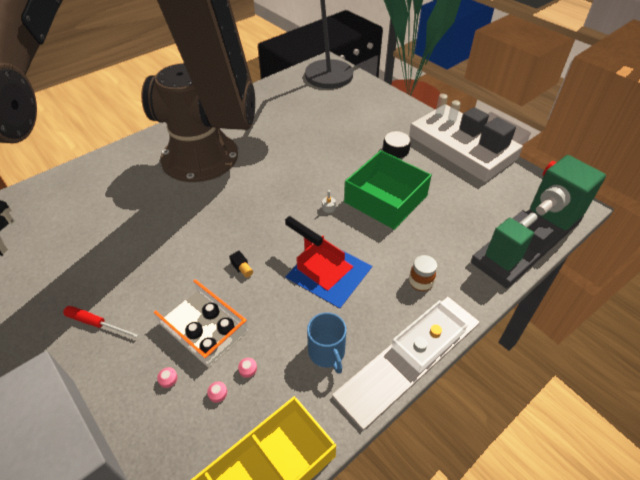

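View pics/side0.png

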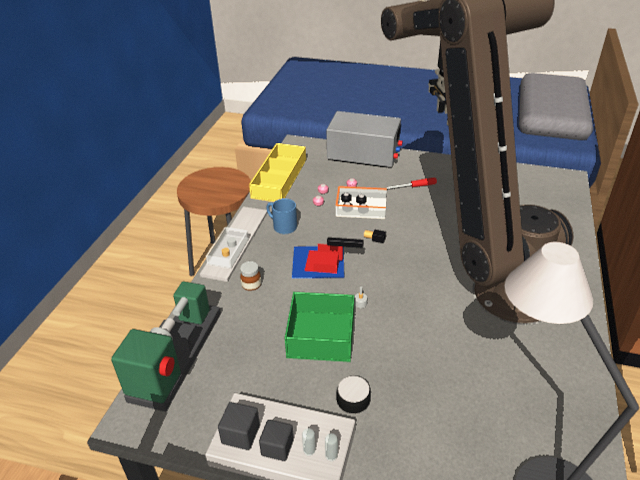

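The scene view shows the red scoop on the blue pad at about (325,258), and the green tote at (387,190). The tray is at (200,322) with four black knobs at (210,311), (226,324), (194,330) and (207,346). The pink look-alikes at (167,377), (217,392) and (247,368) lie outside the tray and are not meant.

```bash
cat > h.py <<'E'
from plant import bot
import numpy as np, cv2
from scipy.spatial.transform import Rotation as R
def cam(name,st=None):
    c=bot.get_calibration(name); K=np.array([[c["fx"],0,c["cx"]],[0,c["fy"],c["cy"]],[0,0,1]])
    if name=="wrist":
        T=np.eye(4);T[:3,:3]=R.from_quat(st["eef_rot"]).as_matrix();T[:3,3]=st["tcp_pos"]
        V=np.linalg.inv(T@c["T_tool_cam"])
    else: V=np.array(c["view"])
    return K,np.diag([1,-1,-1,1.])@V
def back(KV,uv,z):
    K,V=KV; Rm=V[:3,:3]; o=-Rm.T@V[:3,3]
    d=Rm.T@np.linalg.solve(K,[uv[0],uv[1],1]); return o+d*(z-o[2])/d[2]
def proj(KV,P):
    K,V=KV; p=np.atleast_2d(P)@V[:3,:3].T+V[:3,3]; q=p@K.T; return q[:,:2]/q[:,2:]
def down(yaw,pitch=0):  # tool z down, tool x along heading yaw (tool y across)
    return (R.from_euler('z',yaw)*R.from_euler('y',pitch)*R.from_matrix(np.diag([1,-1,-1.]))).as_quat()
def shot(fn,name="wrist"):
    s=bot.read_state(); im=bot.camera(name); cv2.imwrite("pics/"+fn,im[:,:,::-1])
    np.savez("pics/"+fn+".npz",q=s["eef_rot"],p=s["tcp_pos"]); return im,s
def load(fn):
    d=np.load("pics/"+fn+".npz"); return cam("wrist",dict(eef_rot=d["q"],tcp_pos=d["p"]))
E
python3 - <<'E'
from h import *
C=cam("scene");S=cam("side")
def p(n,uv,z,c=C): print(n,back(c,uv,z).round().astype(int))
for uv in[(190,285),(245,320),(205,355),(155,315)]: p("tray rim",uv,50)
for uv in[(210,311),(226,324),(194,330),(207,346)]: p("knob",uv,28)
for uv in[(287,270),(335,303),(372,266)]: p("pad",uv,3)
p("handle end",(288,221),90);p("handle front",(320,241),90);p("handle end side",(329,241),90,S);p("handle front side",(362,243),90,S)
for uv in[(345,185),(387,152),(430,180),(390,224)]: p("tote rim",uv,80)
for uv in[(287,296),(354,296),(353,358),(286,358)]: p("tote rim side",uv,80,S)
p("pot",(329,210),0);p("jack",(240,266),15);p("mug",(327,365),0);p("spool",(423,285),0);p("tin",(397,150),0)
E
```

```text
tray rim [ 448 -287   50]
tray rim [ 606 -245   50]
tray rim [ 622 -354   50]
tray rim [ 469 -385   50]
knob [ 523 -285   28]
knob [ 575 -276   28]
knob [ 542 -337   28]
knob [ 594 -336   28]
pad [528 -73   3]
pad [677 -48   3]
pad [655  95   3]
handle end [466 -16  90]
handle front [567   1  90]
handle end side [558   6  90]
handle front side [460  -9  90]
tote rim [453 186  80]
tote rim [428 371  80]
tote rim [588 372  80]
tote rim [630 173  80]
tote rim side [612 254  80]
tote rim side [434 208  80]
tote rim side [388 420  80]
tote rim side [547 461  80]
pot [436 145   0]
jack [ 450 -157   15]
mug [ 781 -163    0]
spool [775 148   0]
tin [376 482   0]
```

```bash
python3 - <<'E'
from h import *
for nm,pos,y0 in(("scoop",[515,-8,85],.15),("trayIn",[420,-350,110],.25),("trayEnd",[520,-310,90],.25),("tote",[450,280,250],.2),("tote-left",[510,200,250],1.4),("tote-y+",[510,200,250],.8)):
  for flip in(0,np.pi):
    r=[]
    for pit in(-.4,-.2,0,.4,.8,1.1):
      q=(R.from_euler('z',y0)*R.from_euler('y',pit)*R.from_euler('z',flip)*R.from_matrix(np.diag([1,-1,-1.]))).as_quat()
      j=bot.solve_ik(pos,q); r.append(None if j is None else np.round(j,1).tolist())
    print(nm,flip,r)
E
```

```text
scoop 0 [None, [0.4, 0.1, -0.7, 0.1, -0.5, 1.2], [0.4, 0.2, -0.5, 0.0, -0.8, 1.4], [0.3, 0.5, -0.2, -0.1, -1.3, 1.4], [0.3, 0.7, 0.1, -0.1, -1.7, 1.5], [0.3, 0.9, 0.3, -0.1, -2.0, 1.5]]
scoop 3.141592653589793 [None, [0.4, 0.1, -0.7, 0.1, -0.5, -1.9], [0.4, 0.2, -0.5, 0.0, -0.8, -1.8], [0.3, 0.5, -0.2, -0.1, -1.3, -1.7], [0.3, 0.7, 0.1, -0.1, -1.7, -1.7], [0.3, 0.9, 0.3, -0.1, -2.0, -1.7]]
trayIn 0 [[-0.6, 0.2, -0.4, -0.4, -0.7, 2.7], [-0.4, 0.2, -0.4, -0.2, -0.8, 2.4], [-0.3, 0.3, -0.4, 0.0, -0.9, 2.2], [-0.2, 0.4, -0.3, 0.2, -1.2, 1.9], [-0.1, 0.6, -0.2, 0.3, -1.5, 1.8], [-0.1, 0.8, -0.1, 0.3, -1.7, 1.8]]
trayIn 3.141592653589793 [[-0.6, 0.2, -0.4, -0.4, -0.7, -0.4], [-0.4, 0.2, -0.4, -0.2, -0.8, -0.8], [-0.3, 0.3, -0.4, 0.0, -0.9, -1.0], [-0.2, 0.4, -0.3, 0.2, -1.2, -1.2], [-0.1, 0.6, -0.2, 0.3, -1.5, -1.3], [-0.1, 0.8, -0.1, 0.3, -1.7, -1.3]]
trayEnd 0 [[-0.4, 0.3, -0.4, -0.4, -0.6, 2.5], [-0.3, 0.3, -0.4, -0.2, -0.7, 2.2], [-0.2, 0.4, -0.3, 0.0, -0.9, 2.0], [-0.1, 0.6, -0.1, 0.1, -1.3, 1.9], [-0.1, 0.8, 0.1, 0.2, -1.6, 1.8], [-0.0, 0.9, 0.2, 0.3, -1.9, 1.8]]
trayEnd 3.1415926535
[... 884 characters left out ...]
, 1.9]]
tote-left 3.141592653589793 [[0.5, 0.1, -0.2, -0.4, -1.0, -0.5], [0.6, 0.1, -0.2, -0.2, -1.1, -0.7], [0.7, 0.1, -0.2, 0.0, -1.2, -0.9], [0.9, 0.3, -0.2, 0.2, -1.5, -1.1], [1.0, 0.5, -0.1, 0.3, -1.7, -1.2], [1.0, 0.6, -0.1, 0.4, -1.9, -1.2]]
tote-y+ 0 [[0.7, -0.1, -0.5, -0.1, -0.7, 1.7], [0.7, 0.0, -0.4, -0.0, -1.0, 1.7], [0.7, 0.1, -0.2, 0.0, -1.2, 1.6], [0.7, 0.4, 0.0, 0.0, -1.6, 1.6], [0.8, 0.6, 0.2, 0.0, -2.0, 1.6], [0.8, 0.8, 0.3, 0.0, -2.2, 1.6]]
tote-y+ 3.141592653589793 [[0.7, -0.1, -0.5, -0.1, -0.7, -1.4], [0.7, 0.0, -0.4, -0.0, -1.0, -1.5], [0.7, 0.1, -0.2, 0.0, -1.2, -1.5], [0.7, 0.4, 0.0, 0.0, -1.6, -1.5], [0.8, 0.6, 0.2, 0.0, -2.0, -1.5], [0.8, 0.8, 0.3, 0.0, -2.2, -1.5]]
```

```bash
python3 - <<'E'
from h import *
bot.move_ptp([470,-310,260],down(.2)); shot("w_tray.png")
bot.move_ptp([510,0,290],down(.15)); shot("w_pad.png")
bot.move_ptp([430,270,300],down(.15)); shot("w_tote.png")
print(bot.read_state()["t"])
E
```

```text
4.5167
```

```bash
python3 - <<'E'
import cv2,numpy as np
a=[cv2.imread(f"pics/w_{n}.png") for n in("tray","pad","tote")]
cv2.imwrite("pics/m1.png",cv2.resize(np.hstack(a[:2]),(800,300)))
cv2.imwrite("pics/t2.png",a[0])
E
```

```text
(no output)
```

View pics/w_tray.png

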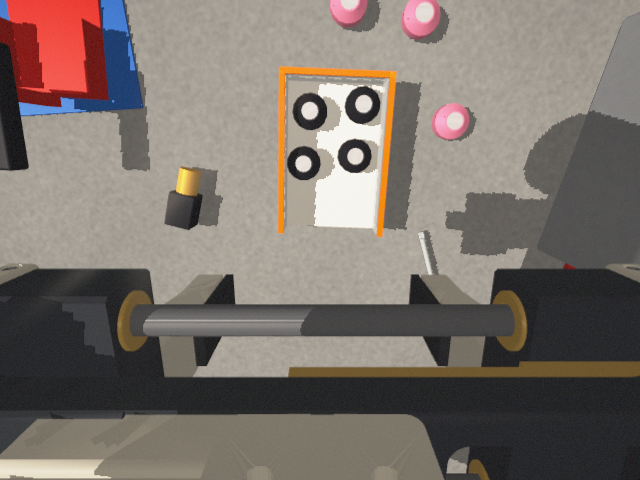

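View pics/w_pad.png

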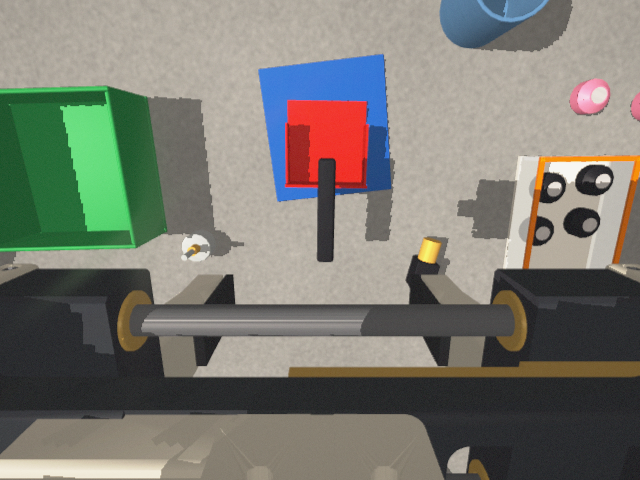

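View pics/w_tote.png

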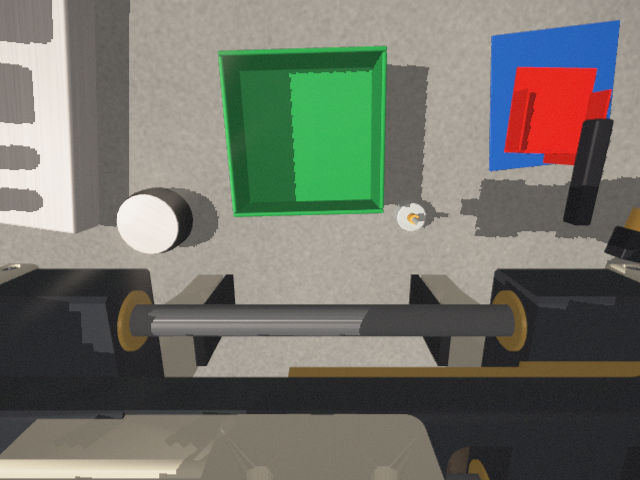

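All four knobs stand in the tray near its end wall, at (309,111), (362,104), (304,163) and (355,156). The handle runs from (327,160) to (325,260), and the tote rim corners are visible. Next I fit the poses.

```bash
cat > fit.py <<'E'
from h import *
from scipy.optimize import least_squares
def fit(obs,x0):  # obs: list of (KV, uv, model pt)
    f=lambda x: np.concatenate([(proj(KV,R.from_euler('z',x[2]).apply(m)+[x[0],x[1],0])[0]-uv) for KV,uv,m in obs])
    r=least_squares(f,x0,x_scale=[10,10,.1],loss='soft_l1'); print(r.x.round(3),"res",r.fun.round(1)); return r.x
E
python3 - <<'E'
from fit import *
T=load("w_tray.png");P=load("w_pad.png");O=load("w_tote.png")
for h in(47,52):
  print("tray",h);fit([(T,u,[a,b,h]) for u,a,b in[((280,68),85,58),((396,72),85,-58),((280,232),-85,58),((380,235),-85,-58)]],[536,-315,.2])
for u in[(309,111),(362,104),(304,163),(355,156)]: print("knob",back(T,u,28).round(1))
print("pad");fit([(P,u,[a,b,3]) for u,a,b in[((259,70),80,75),((383,54),80,-75),((392,188),-80,-75),((277,201),-80,75)]],[600,10,.15])
print("padO");fit([(O,u,[a,b,3]) for u,a,b in[((491,37),80,75),((619,21),80,-75),((490,171),-80,75)]],[600,10,.15])
print("scoop")
# lip corners top of floor z 3+3 (front), handle top corners z 96+3
fit([(P,(287,100),[50,48,6]),(P,(367,101),[50,-48,6]),(P,(319,158),[-15,9,99]),(P,(335,158),[-15,-9,99]),(P,(317,262),[-125,9,99]),(P,(333,262),[-125,-9,99])],[575,0,.15])
print("tote");fit([(O,u,[a,b,80]) for u,a,b in[((219,52),85,85),((387,46),85,-85),((384,212),-85,-85),((233,215),-85,85)]],[515,280,.15])
print("pot",back(O,(410,218),65),"jack",back(T,(186,200),15),"driver tip",back(T,(421,234),5))
E
```

```text
tray 47
[ 5.30875e+02 -3.10958e+02  1.61000e-01] res [-0.4 -1.1  0.2 -0.4 -1.1  0.8  1.9  1.5]
tray 52
[ 5.30154e+02 -3.10823e+02  1.60000e-01] res [-1.1 -1.5  1.  -0.6 -1.9  2.5  2.3  3.3]
knob [ 572.4 -275.4   28. ]
knob [ 590.5 -329.7   28. ]
knob [ 517.5 -280.1   28. ]
knob [ 536.2 -334.4   28. ]
pad
[5.98163e+02 5.31900e+00 2.63000e-01] res [-1.1 -0.7  0.6 -0.5 -0.3  0.8  0.6  0.8]
padO
[5.96847e+02 5.59600e+00 2.64000e-01] res [ 0.1 -0.1  0.5 -0.6 -0.7  1.4]
scoop
[5.84363e+02 5.20500e+00 1.33000e-01] res [ 0.3 -0.5 -0.4 -0.2 -1.  -0.2  1.1  0.1 -0.3  0.2  0.4  0.5]
tote
[5.07373e+02 2.98159e+02 1.74000e-01] res [-1.5 -1.6  0.7 -0.5 -0.1  1.4  0.4  2.2]
pot [435.1197422  165.11567582  65.        ] jack [ 446.87064328 -149.86136036   15.        ] driver tip [ 459.66217956 -438.65681313    5.        ]
```

```bash
cat >> h.py <<'E'
TRAY=(531,-311,.161); SC=(584.4,5.2,.133); PAD=(597.6,5.4,.263); TOTE=(507.4,298.2,.174)
def inframe(F,x,y): return np.array(F[:2])+R.from_euler('z',F[2]).as_matrix()[:2,:2]@[x,y]
def tool(lip,yaw,pitch):  # tool pose for a scoop lip position
    Rm=R.from_euler('z',yaw)*R.from_euler('y',pitch)
    return (np.array(lip)+Rm.apply([-110,0,66])).tolist(),down(yaw,pitch)
def go(lip,yaw,pitch,v=150):
    p,q=tool(lip,yaw,pitch); bot.line_to(p,v,q)
def ptp(lip,yaw,pitch): bot.move_ptp(*tool(lip,yaw,pitch))
def st(msg=""):
    s=bot.read_state(); print(msg,round(s["t"],2),s["tcp_pos"].round(1),"F",s["contact_force"].round(1),"w",round(s["width"],1)); return s
E
python3 - <<'E'
from h import *
lip=[*inframe(SC,50,0),3]
ptp(lip+np.array([0,0,70]),SC[2],0)
go(lip,SC[2],0,100); st("at")
bot.move_gripper(0,60); st("grip")
go(lip+np.array([0,0,12]),SC[2],0,80); st("lift")
go(lip+np.array([0,0,110]),SC[2],0,200); st("lift")
# tray approach: above, lip at tray x=-40
a=[*inframe(TRAY,-42,0),70]
ptp(a,TRAY[2],0); st("tray above")
bot.pause(.2);shot("w1.png")
E
```

```text
at 6.62 [525.4  -2.5  69.5] F [-0.3 -0.5  0.4] w 87.9
grip 7.72 [524.9  -2.8  69. ] F [-0.1 -0.2 -0.9] w 17.8
lift 8.02 [525.2  -2.6  81.3] F [-0.2 -1.1 -0.7] w 17.7
lift 8.66 [524.1  -2.8 177.8] F [-0.2 -0.  -2.5] w 17.2
tray above 10.03 [ 381.6 -335.   135.9] F [ 0.3  0.4 -1. ] w 17.3
```

View pics/w1.png

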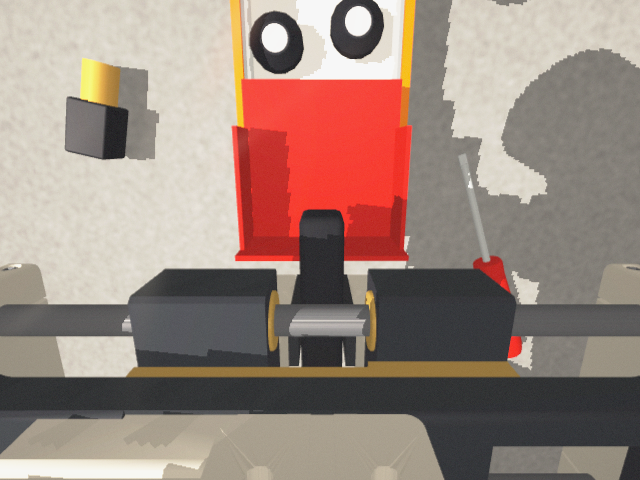

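The scoop is held squarely above the tray, with its lip corners at (243,79) and (403,79). The left and right rims are visible outside it, and two knobs are ahead. I check the lateral fit numerically, then scoop.

```bash
python3 - <<'E'
from h import *
T=load("w1.png");d=np.load("pics/w1.png.npz")
m=R.from_quat(d["q"])*R.from_matrix(np.diag([1,-1,-1.]))
o=d["p"]-m.apply([-60,0,66]); print("origin",o,m.as_euler('zyx'))
pts=[[50,48,3],[50,-48,3],[22,48,33],[22,-48,33],[-50,48,45],[-50,-48,45]]
print("scoop expected",proj(T,m.apply(pts)+o).round(0).tolist())
rim=[[*inframe(TRAY,x,y),47] for y in(58,53,-53,-58) for x in(0,-30)]
print("rim expected",proj(T,rim).round(0).tolist())
im=cv2.imread("pics/w1.png")
for v in(15,40,70): # orange columns
    b,g,r=im[v].astype(int).T; c=np.where((r>180)&(g>90)&(g<190)&(b<80))[0]; print(v,c.min(),c.max(),np.diff(c).max(),c[np.argmax(np.diff(c))],c[np.argmax(np.diff(c))+1])
E
```

```text
origin [ 440.9598298  -325.05341911   70.13607692] [ 1.62512059e-01 -3.29275525e-04 -1.05363631e-04]
scoop expected [[242.0, 79.0], [402.0, 78.0], [232.0, 125.0], [412.0, 125.0], [236.0, 260.0], [409.0, 260.0]]
rim expected [[232.0, 16.0], [235.0, 68.0], [240.0, 16.0], [243.0, 68.0], [406.0, 16.0], [403.0, 68.0], [414.0, 16.0], [411.0, 68.0]]
15 405 413 5 406 411
40 241 412 162 241 403
70 102 410 159 243 402
```

```bash
python3 - <<'E'
from h import *
P=.05
go([*inframe(TRAY,-42,0),12],TRAY[2],P,120)
for z in(8,6.5,5.5,4.8):
    go([*inframe(TRAY,-42,0),z],TRAY[2],P,40); s=st(f"z{z}")
    if s["contact_force"][2]>6: break
print("z used",z)
for x in range(-25,79,15):
    go([*inframe(TRAY,min(x,76),0),z],TRAY[2],P,60); s=st(f"x{x}")
    if np.linalg.norm(s["contact_force"])>50: print("stop");break
shot("w2.png")
E
```

```text
z8 11.12 [ 384.4 -334.9   79.8] F [ 0.8  0.5 -1.1] w 17.5
z6.5 11.37 [ 384.4 -334.8   78.1] F [ 0.1  0.  -1.5] w 17.2
z5.5 11.62 [ 384.3 -334.8   76.9] F [-0.5 -0.  -1.6] w 17.7
z4.8 11.87 [ 384.5 -334.9   76.2] F [ 0.2 -0.1 -1. ] w 18.1
z used 4.8
x-25 12.3 [ 401.7 -332.    76.1] F [-0.8  0.8 -0.6] w 17.8
x-10 12.7 [ 416.3 -329.6   76.1] F [ 0.1 -0.3 -0.1] w 17.3
x5 13.1 [ 431.2 -327.2   76.1] F [-0.5 -0.3  0.3] w 17.3
x20 13.5 [ 446.  -324.8   76.1] F [-0.2 -0.3 -0.7] w 17.8
x35 13.9 [ 460.9 -322.4   76.1] F [-0.7  1.1 -0.8] w 17.7
x50 14.3 [ 475.7 -320.    76.1] F [ 0.6  0.1 -0.9] w 18.1
x65 14.7 [ 490.6 -317.5   76.1] F [ 1.   0.7 -0.7] w 17.6
```

View pics/w2.png

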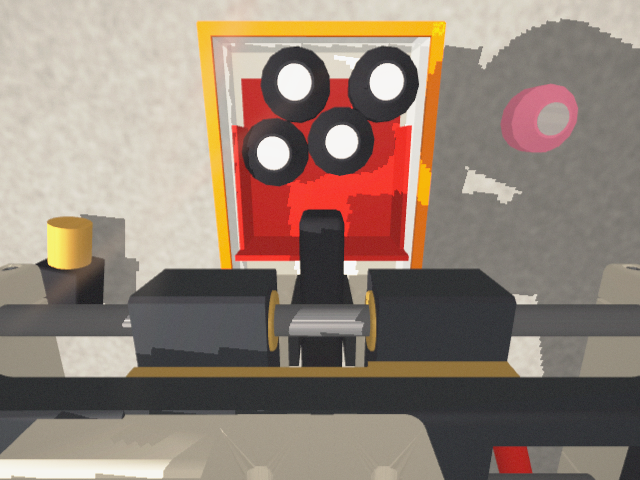

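The four knobs at (294,82), (386,83), (274,152) and (341,141) are on the blade or at its lip. I push the last few millimetres, then tilt back.

```bash
python3 - <<'E'
from h import *
y=TRAY[2]
go([*inframe(TRAY,77,0),4.8],y,.05,40); st("end")
for p in(-.1,-.2,-.3,-.38):
    go([*inframe(TRAY,77-100*(1-np.cos(p)),0),6-100*np.sin(p)],y,p,40); s=st(f"p{p}")
    if np.linalg.norm(s["contact_force"])>40: break
bot.pause(.3)
shot("w3.png")
E
```

```text
end 15.2 [ 502.3 -315.7   76.1] F [-0.2  0.1 -2.6] w 17.8
p-0.1 15.63 [ 491.2 -317.5   70.8] F [-0.5 -0.4 -3.1] w 17.6
p-0.2 15.95 [ 485.5 -318.6   68.7] F [-0.3 -1.1 -2.1] w 17.9
p-0.3 16.27 [ 479.9 -319.7   66.2] F [ 0.6 -0.2 -2. ] w 17.8
p-0.38 16.55 [ 475.3 -320.6   63.6] F [ 0.1 -0.4 -2.8] w 17.7
```

View pics/w3.png

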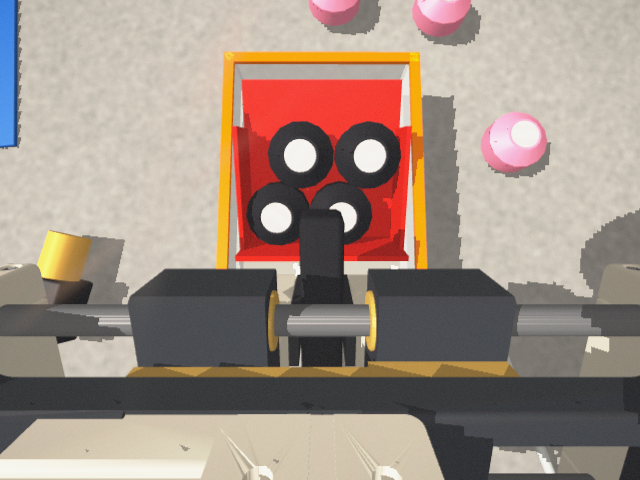

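All four knobs sit inside the scoop at (301,155), (369,155), (277,216) and (342,214). Lift, carry and pour.

```bash
python3 - <<'E'
from h import *
l=inframe(TRAY,67,0)
go([*l,190],TRAY[2],-.38,120); st("up")
t=inframe(TOTE,5,0)
go([*t,190],TOTE[2],-.38,230); st("over")
go([*t,150],TOTE[2],-.1,120)
for p,z,x in((.25,115,8),(.6,90,12),(.95,75,15)):
    go([*inframe(TOTE,x,0),z],TOTE[2],p,90); st(f"p{p}")
bot.pause(.6)
go([*inframe(TOTE,0,0),150],TOTE[2],.7,200)
go([*inframe(TOTE,-40,0),210],TOTE[2],0,250)
bot.pause(.2);shot("w4.png");st()
E
```

```text
up 18.27 [ 471.7 -320.3  209.5] F [ 0.5  0.9 -2.9] w 17.7
over 21.05 [387.7 276.6 210.5] F [ 0.7  0.3 -3.1] w 17.7
p0.25 22.2 [426.3 283.3 205.3] F [-0.2 -1.1 -1.9] w 17.6
p0.6 22.8 [465.9 291.  206.8] F [-0.4 -0.2 -1. ] w 17.5
p0.95 23.47 [511.6 299.4 204. ] F [-0.9  0.9 -0.4] w 17.9
 25.75 [360.4 272.3 275. ] F [-0.5 -0.4 -0.7] w 17.6
```

View pics/w4.png

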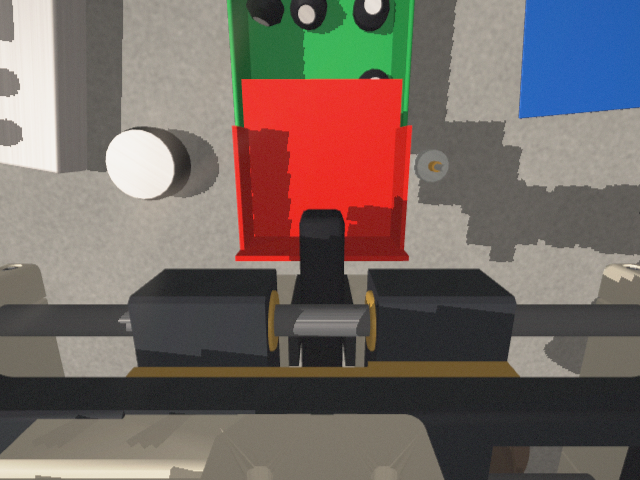

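The scoop is empty and four knobs are in the tote, at (265,10), (309,13), (372,8) and (375,75). Next the scoop goes back on the pad.

```bash
python3 - <<'E'
from h import *
l=np.array([*inframe(PAD,50,0),0])
ptp(l+[0,0,120],PAD[2],0); st()
go(l+[0,0,12],PAD[2],0,120)
for z in(6,4.5,3.5,2.8):
    go(l+[0,0,z],PAD[2],0,30); s=st(f"z{z}")
    if s["contact_force"][2]>5: break
bot.move_gripper(88); st("open")
p=bot.read_state()["tcp_pos"]
bot.line_to((p+[0,0,130]).tolist(),150)
bot.line_to((p+[-70,0,230]).tolist(),200)
bot.pause(.2); im,s=shot("w5.png"); st()
im2,_=shot("s5.png","scene")
cv2.imwrite("pics/f.png",np.hstack([cv2.resize(im[:280],(400,175)),cv2.resize(im2[120:400,140:500][:, :],(400,311))[:175]])[:,:,::-1])
w=cv2.resize(im,(400,300)); c=cv2.resize(im2[120:390,130:490],(400,300))
cv2.imwrite("pics/f.png",np.hstack([w,c])[:,:,::-1])
E
```

```text
27.06 [539.8  -9.6 186.3] F [-0.1  0.4 -1.4] w 17.7
z6 28.46 [539.6 -10.3  72. ] F [-1.  -0.2 -1.8] w 17.9
z4.5 28.71 [539.6 -10.2  70.4] F [ 0.   1.1 -1.8] w 17.5
z3.5 28.96 [539.6 -10.2  69.5] F [-0.3 -0.3 -1.5] w 17.8
z2.8 29.21 [539.8 -10.1  69. ] F [-0.4  0.3  1.2] w 17.5
open 30.43 [539.7 -10.2  68.8] F [ 0.5  0.4 -0.5] w 87.5
 32.46 [469.7 -10.3 297.6] F [ 0.1  0.4 -0.3] w 87.6
```

View pics/f.png

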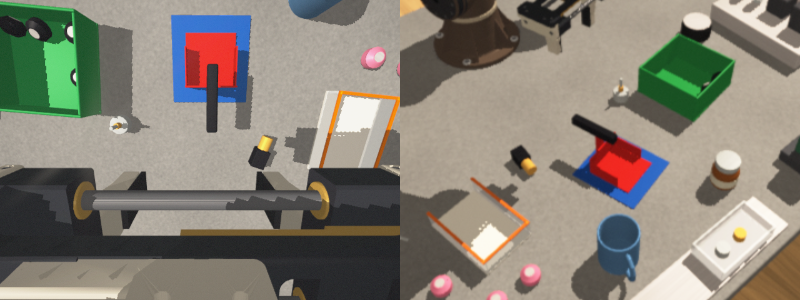

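The scoop lies flat in the middle of the pad, in crop around (211,60). The tray is empty, the knobs are in the tote, and the bystanders are where they were. I hand in.

```bash
python3 -c "
from h import *
bot.close_job(); st()"
```

```text
the job is handed in; nothing more can be done
the job is handed in; nothing more can be done
```

The job is handed in, at about 32.5 s of the 67 s allowed; the system gives no verdict. The scoop took all four knobs out of the tray in one pass and poured them into the green tote. I then set it down in the middle of the blue pad, released it and backed the gripper off.

**Last checks:**
- **Knobs:** the picture after pouring shows the scoop empty and four knobs in the tote. The last picture shows the tray empty.
- **Scoop:** it looks flat and centred on the pad. I judged that by eye and did not measure its final offset or tilt. Before I let go, the tool was within 1 mm of where it was commanded.
- **Bystanders:** those in view look unmoved. The screwdriver was not in the last picture, but nothing passed near it at desk height.
- **Forces and contact:** the contact forces I read stayed around 3 N or less, and I saw no finger near a knob.

No check failed. The one disagreement was early: my rough tote position from the side camera differed from the scene camera by several centimetres. I used a wrist-camera fit instead, and the pour landed where it predicted.

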